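# Roll a sealed tube up the ramp of the tube scanner and start the scan

## Task

Slowly push the tube lying on the bench up the yellow ramp with your fingertips until it is over the crest and lies squarely against the scanner's black rubber stop; keep your fingers behind it all the way, so that it never rolls back or runs free on the ramp, and do not lift it. Only then press the red start button on the scanner fully down and let it come up again. Leave the bottle, the jar, the tip box and the tube rack where they stand.

Things in the scene. Friction and masses are not known exactly. Their poses are not given: they have to be found in the camera images.
- scanner: Fixed tube scanner: yellow ramp, grey cradle, then a white housing with green top (x = 124 to 220 mm, 56 mm high, 220 mm wide). Origin: on the bench (z = 0), mid-width, 90 mm past the ramp's foot. x points up the ramp to the housing, y across it, z up. Ramp and cradle are 220 mm wide and open at the sides.
- ramp_foot (a point): Middle of the ramp's lower edge, level with the bench, at x = -90 mm of the scanner. From here the ramp climbs evenly at 8 degrees.
- crest (a point): Middle of the ramp's top edge, at x = +70 mm of the scanner, 22.5 mm above the bench. Behind it the cradle's floor falls 9 degrees to the stop: a tube past the crest rolls down to the stop by itself and stays.
- stop (a point): Middle of the upright face of the black rubber stop, at x = +120 mm of the scanner, 34 mm above the bench (top edge at 49 mm). A tube seated against it has its centre at x = 98 mm, about 40 mm above the bench.
- tube: Loose sealed amber glass tube, blue caps, white band: a smooth plain cylinder 44 mm in diameter, 130 mm long, about 0.22 kg, lying on the bench before the ramp's foot, across it within 0.1 rad. It rolls straight along its own heading: a gentle push hardly steers it, so a skewed tube drifts a little sideways. Origin at its centre; y is its long axis (x and z turn as it rolls).
- start_top (a point): Centre of the top of the round red start button (28 mm in diameter) on the scanner's housing; it is pressed straight down.
- start (a joint): Travel of the start button in m: 0 up, 0.006 fully down; a spring brings it back, about 5 N when fully down.
- reagent: Bystander: white plastic bottle with a red cap, 54 mm in diameter, 110 mm high. Origin at the centre of its underside.
- jar: Bystander: small amber jar with a black cap, 48 mm in diameter, 60 mm high. Origin at the centre of its underside.
- tipbox: Bystander: clear pipette-tip box with a blue lid, 124 x 89 mm, 73 mm high. Origin at the centre of its underside.
- rack: Bystander: yellow microtube rack with coloured tubes, 170 x 80 mm (x by y), 48 mm high. Origin at the centre of its underside.
There are look-alikes about, which are no part of the job. What is shaped like the tube but green or turquoise is not meant.

How it is judged:
On the way, in this order (a step that is already met when the one before it is completed fails the run):
1. the tube lies in the cradle, squarely against the rubber stop (x of tube in the frame of scanner between 0.093 and 0.104 m and height (world z) of tube between 0.033 and 0.047 m and angle between the y axis of tube and the y axis of scanner, either way round below 0.08 rad and y of tube in the frame of scanner between -0.05 and 0.05 m and linear speed of tube below 0.03 m/s), for 0.2 s.
2. the start button is pressed down (value of joint start above 0.0045 m), for 0.05 s.
At the end, for the whole second after the job is handed in: The tube rests in the cradle against the rubber stop (centre within 5 mm of touching it along the ramp, within 50 mm of mid-width, square within 0.08 rad, slower than 0.03 m/s) and the start button is up again (under 1.5 mm) (all of step 1 and value of joint start below 0.0015 m).
It fails at once if the tube rolls back or runs free on the ramp (untouched by the robot and faster than 0.18 m/s between foot and crest) (x of tube in the frame of scanner between -0.075 and 0.065 m and contact force between each of the fingers, the arm and tube below 0.02 N and linear speed of tube above 0.18 m/s).
It fails at once if the tube is lifted (more than about 14 mm off the bench or ramp) ((x of tube in the frame of scanner below -0.09 m and height (world z) of tube above 0.038 m) or (x of tube in the frame of scanner below -0.01 m and height (world z) of tube above 0.049 m) or height (world z) of tube above 0.06 m).
It fails at once if the start button is pressed (over 3 mm) before the tube is against the stop (value of joint start above 0.003 m and x of tube in the frame of scanner below 0.09 m).
It fails at once if a bystander is moved more than 20 mm or tipped (distance of any of reagent, jar, tipbox, rack from where it was at the start of the episode above 0.02 m or angle between any of reagent, jar, tipbox, rack's own z axis and vertical above 0.3 rad).
It also fails if it takes over 51 s, if anything falls off the work surface, if the arm or the gripper's body presses on something with over 40 N, if the wrist force passes 120 N, or if a joint passes its speed limit or range.

## Robot

A 6-joint arm with a two-finger parallel gripper is mounted at the origin on the work surface. World frame = base frame: x ahead of the robot, y to its left, z up, the work surface at z = 0. Lengths are in m, angles in rad, forces in N, time in s.
With the tool pointing down it reaches from about 0.275 to 0.85 m from the base axis. Payload 5.2 kg.
Tool frame: the origin (TCP) lies at the very end of the fingers, on their centre line; the grasp point (between the pads) lies 19 mm behind it; z points along the fingers, y is the line along which they close (so a half turn about z gives the same grasp; the last joint's range is limited). The gripper opens to 85 mm and grips with 20 to 120 N. Pads are 22 mm wide; open, the fingers measure 114 mm over their backs; the gripper's body (76 mm by 85 mm) begins 54 mm behind the grasp point. The pads swing forward as they close: fully open they stand 13 mm farther back than shut.
Start: joints at [-1.551, 0.259, 1.535, -0, 1.348, -0.203], TCP at [0.122, -0.536, 0.201] pointing down, gripper open.
Joint ranges: [-3.14, 3.14], [-0.91, 2.08], [0.19, 2.58], [-1.22, 4.36], [0.22, 2.71], [-3.12, 3.12]. Speed limits (rad/s): [2.57, 2.57, 3.14, 3.14, 3.14, 3.14].

## Interface

Orientations are given as a unit quaternion [x, y, z, w].
In Python, from rig import r gives the robot as it stands.
- The arm moves only by the shell command python3 -m handwheel 'ROWS' [OPENING] [FORCE]. ROWS is JSON, a list of rows, each a list of 4 numbers: the shift along the tool's x, y, z in mm, then the turn about the tool's z in rad. In form: [[tx, ty, tz, turn], ...]. A call has exactly 10 rows; each row shifts and turns the commanded pose from where the row before left it, along the tool's axes as they then stand; what a row does not reach is not made up. A row lasts 1/8 s, in which the tool goes at most 62.5 mm and 10.7 degrees, less where a joint would pass 70% of its speed; a pose out of reach is approached as far as the arm can. A call with a gripper value outside its range is refused whole. OPENING is the opening, from 0 (shut) to 1 (fully open), set as the call begins (- or left out, the last holds). The fingers move at their own pace and stop on an object; FORCE is the grip in N (left out, the last holds). Time passes only in rows, so rows that do not move let the fingers close, or fill a call up. It gives the time, the measured TCP pose, the force, the opening and the grip force at its end, in the units of the state.
- r.get_obs(): the state, without advancing time (a new reading comes with each control period).
- r.snapshot(name): name is "scene" or "top"; returns a dict with "img" (400x640x3 uint8, blue, green, red), "fovy" (degrees; the focal length in pixels is half the picture's height over the tangent of half this angle, whatever the lens; pixels are square), "cx", "cy" (the principal point, pixels), "k1" (the pictures are not rectified: a ray, as slopes to the right and down, at radius r is drawn at 1 + k1 r^2 times it, then the intrinsics apply), "world_from_camera" (4x4, takes a point from camera to world coordinates). Camera axes: x right, y up, looking along -z (the intrinsics and any distortion apply to the point x, -y, -z); pixel columns grow to the right and rows downward; lengths in m; the calibration is good to about 2 mm. A picture is of the moment at which its call begins. There is no depth.
- r.finish_job(): hands the job in; it is judged then, once.
Trained networks look in a picture, given as the dict that the camera call returned (one of the last four; its "shot" number tells which), for a name from the list of things; names that differ only in an ending like _2 or _b are one class to them, and where a whole thing is asked for, a point or a joint stands for the part that bears it (a point fixed in the world has none). Each returns a list of dicts, best first, with "p" (0 to 1); they miss things now and then, are a little off and sometimes report something else, mostly with a low value. They report only what shows in the picture. A call takes as long as a camera call. They do not tell look-alikes from the thing itself.
- r.look_for(picture, thing): "rect" ([centre column, centre row, width, height] as shares, 0 to 1, of the picture: columns of its width, rows of its height, round what is visible of it).
The state is a dict: "clock": time; "q": joint angles; "joint_vel": joint speeds; "effort": joint torques, N m; "tcp_pos": TCP position; "tool_rot": TCP orientation; "contact_force": force on the tool from outside, world axes, zero at the start; "moment": the same for the moment, N m; "opening": finger opening in m; "finger_force": force on a finger pad.
Only numpy, scipy, OpenCV 4.12 (cv2) and the standard library are available. Lean on these libraries where they do the work, as an engineer would, in place of code of your own. Each camera call takes 0.05 s, during which the arm holds its last target. There are 200 camera calls.

## Working session

There is one attempt and no reset: what is moved stays moved. The work goes in short steps, Python scripts to look and compute and a shell command to move; the robot and the scene stay as the last step left them, time stands still between calls to the robot, and variables do not carry over. Pictures are saved under pics/ and viewed, at most 10 in all, crops included, and the job is handed in when it is done.

```bash
mkdir -p pics; ls
cat > h.py <<'E'
from rig import r
import numpy as np, cv2
from scipy.spatial.transform import Rotation as R
def K(s):
    h,w=s["img"].shape[:2]; f=h/2/np.tan(np.radians(s["fovy"])/2)
    return f,s["cx"],s["cy"],s["k1"],np.array(s["world_from_camera"])
def ray(s,u,v):
    f,cx,cy,k1,T=K(s); d=np.array([(u-cx)/f,(v-cy)/f]); p=d.copy()
    for _ in range(30): p=d/(1+k1*(p@p))
    return T[:3,3],T[:3,:3]@np.array([p[0],-p[1],-1])
def at_z(s,u,v,z):
    o,d=ray(s,u,v); return o+d*(z-o[2])/d[2]
def proj(s,P):
    f,cx,cy,k1,T=K(s); c=T[:3,:3].T@(np.array(P)-T[:3,3]); p=np.array([c[0],-c[1]])/-c[2]
    return p*(1+k1*(p@p))*f+[cx,cy]
E
python3 - <<'E'
from h import *
for n in("scene","top"):
    s=r.snapshot(n); cv2.imwrite(f"pics/{n}0.png",s["img"]); print(n,s["fovy"],s["k1"],np.round(s["world_from_camera"],3).tolist())
    for t in("scanner","tube","start_top","reagent","jar","tipbox","rack"):
        print(t,[(round(d["p"],2),np.round(np.array(d["rect"])*[640,400,640,400]).tolist()) for d in r.look_for(s,t)[:4]])
o=r.get_obs();print(o)
E
```

```text
pics
scene 53.01009657610072 0.02434105572135596 [[-0.767, -0.422, 0.484, 0.96], [0.642, -0.504, 0.578, 0.539], [0.001, 0.754, 0.657, 0.635], [0.0, 0.0, 0.0, 1.0]]
scanner [(0.61, [326.0, 209.0, 142.0, 128.0])]
tube [(0.97, [479.0, 274.0, 73.0, 31.0]), (0.75, [382.0, 270.0, 69.0, 50.0]), (0.61, [354.0, 350.0, 87.0, 37.0])]
start_top [(0.58, [301.0, 159.0, 10.0, 13.0])]
reagent [(0.93, [392.0, 176.0, 26.0, 52.0])]
jar [(0.91, [350.0, 152.0, 17.0, 26.0])]
tipbox [(0.94, [230.0, 200.0, 43.0, 59.0]), (0.39, [353.0, 152.0, 14.0, 26.0])]
rack [(0.66, [273.0, 275.0, 53.0, 86.0]), (0.59, [323.0, 205.0, 139.0, 125.0])]
top 56.4829311299681 -0.044024206296962826 [[0.011, 0.999, -0.032, 0.527], [-1.0, 0.012, 0.015, 0.065], [0.015, 0.031, 0.999, 0.955], [0.0, 0.0, 0.0, 1.0]]
scanner [(0.97, [344.0, 223.0, 138.0, 114.0])]
tube [(0.96, [214.0, 140.0, 54.0, 48.0]), (0.65, [249.0, 202.0, 28.0, 54.0]), (0.61, [199.0, 254.0, 42.0, 58.0])]
start_top []
reagent [(0.62, [315.0, 283.0, 23.0, 28.0]), (0.59, [302.0, 136.0, 75.0, 57.0])]
jar [(0.57, [373.0, 295.0, 20.0, 24.0])]
tipbox [(0.55, [391.0, 156.0, 65.0, 54.0])]
rack [(0.92, [302.0, 133.0, 73.0, 61.0])]
{'clock': 0.8, 'q': array([-1.55078269e+00,  2.58544286e-01,  1.53500988e+00,  5.69805797e-06,
        1.34799836e+00, -2.02795230e-01]), 'joint_vel': array([ 0.00010231,  0.00112727, -0.00025389,  0.00127418, -0.00069008,
        0.00047716]), 'effort': array([-2.42332908e-04, -4.45860958e+01, -2.90884620e+01, -1.36794406e-04,
        5.28918772e-04,  2.54733936e-05]), 'tcp_pos': array([ 0.12156107, -0.53639947,  0.20113578]), 'tool_rot': array([9.93801011e-01, 1.11173514e-01, 9.36027490e-07, 2.02326062e-05]), 'contact_force': array([ 0.27173837,  0.01895789, -0.08941878]), 'moment': array([ 0.01058121, -0.00742149, -0.03335202]), 'finger_force': 0.0, 'opening': 0.08554181351630313}
```

```bash
python3 -c "
import cv2
a=cv2.imread('pics/top0.png')[90:310,150:450];cv2.imwrite('pics/topc.png',cv2.resize(a,(795,583),interpolation=3))"
```

```text
(no output)
```

View pics/topc.png

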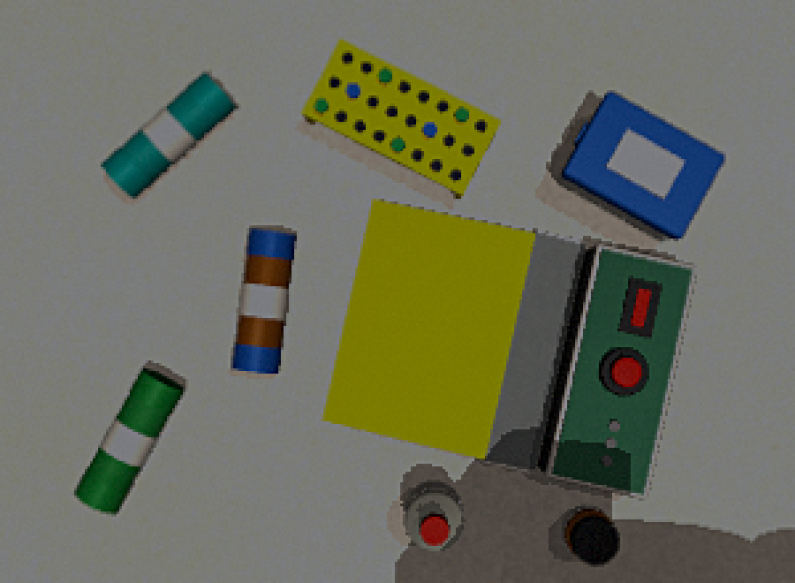

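View pics/scene0.png

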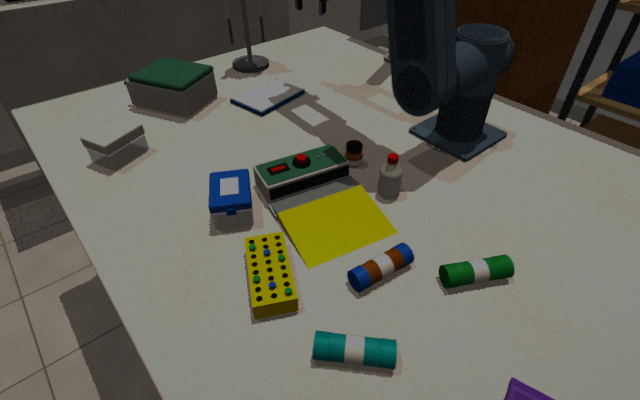

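Top-view crop (scale 2.65, offset 150,90): the look-alikes for the tube are teal at crop (170,135) = px (214,140), green at (130,440) = px (199,254), and amber with blue caps and a white band at (264,300) = px (249,202). I choose the amber one, as described; in the scene view it is at (382,268). The ramp is yellow with its foot edge on the left, and the red button is at crop (627,371). The small red display at (640,307) isn't the button.

```bash
cat > meas.py <<'E'
from h import *
from scipy.optimize import least_squares
def masks(s):
    hsv=cv2.cvtColor(s["img"],cv2.COLOR_BGR2HSV); return hsv
def big(m,near=None):
    n,l,st,c=cv2.connectedComponentsWithStats(m.astype(np.uint8),connectivity=8)
    i=1+np.argmax(st[1:,4]); return (l==i).astype(np.uint8),c[i],st[i]
def scanner(s):
    h=masks(s); m=(cv2.inRange(h,(25,180,100),(35,255,255))>0); M,c,_=big(m)
    k=cv2.findContours(M,0,1)[0]; k=max(k,key=cv2.contourArea)
    q=cv2.approxPolyDP(cv2.convexHull(k),6,True)[:,0].astype(float)
    return q
E
python3 - <<'E'
from meas import *
t=r.snapshot("top"); s=r.snapshot("scene")
# model fit: 4 ramp corners, in both pictures
def model(p): 
    c,n=np.cos(p[2]),np.sin(p[2])
    return [np.array([p[0]+c*x-n*y,p[1]+n*x+c*y,z]) for x,y,z in((-.09,.11,0),(-.09,-.11,0),(.07,-.11,.0225),(.07,.11,.0225))]
obs=[]
for S in(t,s):
    q=scanner(S); print(q.tolist()); obs.append(q)
def pick(S,q,p): return [q[np.argmin(np.linalg.norm(q-proj(S,P),axis=1))]-proj(S,P) for P in model(p)]
p0=[.5,.0,-1.8]
for w in((t,),(s,),(t,s)):
    f=lambda p:np.ravel([pick(S,obs[0] if S is t else obs[1],p) for S in w])
    g=least_squares(f,p0,loss='soft_l1'); p0=g.x
    print(np.round(g.x,4),np.round(g.fun,1))
p=g.x
# tube: amber+blue+white -> caps blue
def tube(S,box):
    x0,y0,x1,y1=box; h=masks(S)[y0:y1,x0:x1]
    b=cv2.inRange(h,(105,150,50),(125,255,255)); n,l,st,c=cv2.connectedComponentsWithStats(b)
    i=1+np.argsort(-st[1:,4])[:2]; print([st[j].tolist() for j in i]); return c[i]+[x0,y0]
for S,b in((t,(225,165,270,240)),(s,(335,235,425,300))):
    c=tube(S,b); print(c); P=[at_z(S,*k,.03) for k in c]; print(np.round(P,4), 'mid',np.mean(P,0))
# button
def red(S,box):
    x0,y0,x1,y1=box; h=masks(S)[y0:y1,x0:x1]
    m=cv2.inRange(h,(0,150,80),(8,255,255))|cv2.inRange(h,(172,150,80),(180,255,255)); M,c,st=big(m>0); print(c+[x0,y0],st); return c+[x0,y0]
rays=[ray(t,*red(t,(374,218,400,245))),ray(s,*red(s,(291,150,312,168)))]
A=np.zeros((3,3));B=np.zeros(3)
for o,d in rays:
    d=d/np.linalg.norm(d);Q=np.eye(3)-np.outer(d,d);A+=Q;B+=Q@o
X=np.linalg.solve(A,B);print('button',X)
for o,d in rays: print(np.linalg.norm(np.cross(X-o,d/np.linalg.norm(d))))
c,n=np.cos(p[2]),np.sin(p[2]);d=X[:2]-p[:2];print('in scanner',c*d[0]+n*d[1],-n*d[0]+c*d[1])
for nm,(u,v),z in(("reagent",(313,290),.11),("jar",(373,293),.06),("tipbox",(393,152),.073),("rack",(301,133),.048)): print(nm,at_z(t,u,v,z))
E
```

```text
[[291.0, 166.0], [351.0, 178.0], [332.0, 262.0], [272.0, 248.0]]
[[360.0, 185.0], [396.0, 232.0], [308.0, 267.0], [277.0, 213.0]]
[ 0.5248  0.0528 -1.7826] [ 0.7  1.3  0.9 -0.3 -0.7 -1.3 -0.9  0.4]
[ 0.5256  0.0535 -1.7842] [ 0.3 -1.3 -1.4  0.1 -0.   1.2  0.7  0.7]
[ 0.5251  0.053  -1.7838] [ 0.7  1.5  1.1 -0.1 -0.5 -1.2 -0.8  0.4  0.2 -1.  -1.4  0.3 -0.   1.4
  0.6  0.9]
[[13, 55, 17, 11, 157], [19, 12, 17, 11, 151]]
[[246.22929936 225.07643312]
 [251.78807947 181.66225166]]
[[0.4957 0.2232 0.03  ]
 [0.6037 0.2112 0.03  ]] mid [0.54971145 0.21718034 0.03      ]
[[16, 31, 20, 21, 234], [59, 8, 20, 19, 178]]
[[361.3034188  275.53418803]
 [405.02247191 251.47191011]]
[[0.5998 0.2166 0.03  ]
 [0.4909 0.2291 0.03  ]] mid [0.54534807 0.2228501  0.03      ]
[386.11458333 230.01041667] [ 7  7 11 11 96]
[300.90909091 156.52727273] [ 5  4 11  6 55]
button [ 0.48864663 -0.11476824  0.07552699]
0.0006787473923983786
0.0006787473923983081
in scanner 0.17169533605917672 -0.00014546557034955665
reagent [0.35355096 0.05669394 0.11      ]
jar [ 0.33709181 -0.08795378  0.06      ]
tipbox [ 0.67557846 -0.13141131  0.073     ]
rack [0.72337616 0.0899199  0.048     ]
```

Everything fits the given sizes: the button is at x=171 mm in the scanner frame, the tube at x≈-167, y≈-12, skewed about 0.1 rad. First I turn the tool in line with the tube, then travel to behind it with the fingers part-open.

```bash
python3 -m handwheel '[[0,0,0,-0.124],[0,0,0,-0.124],[0,0,0,-0.124],[0,0,0,-0.124],[0,0,0,-0.124],[0,0,0,-0.124],[0,0,0,-0.124],[0,0,0,-0.124],[0,0,0,-0.124],[0,0,0,-0.12]]' 0.6
python3 -m handwheel '[[43,17,0,0],[43,17,0,0],[43,17,0,0],[43,17,0,0],[43,17,0,0],[43,17,0,0],[43,17,0,0],[43,17,0,0],[43,17,0,0],[43,17,0,0]]'
python3 -m handwheel '[[43,17,0,0],[43,17,0,0],[43,17,0,0],[43,17,0,0],[43,17,0,0],[43,17,0,0],[43,17,0,0],[43,17,0,0],[43,17,0,0],[43,17,0,0]]'
```

```text
clock: 2.15
tcp_pos: [0.1216, -0.5364, 0.2011]
tool_rot: [0.744, 0.668, 0.0, -0.0]
contact_force: [0.4, 0.5, -0.5]
opening: 0.0509
finger_force: 0.0
clock: 3.4
tcp_pos: [0.3391, -0.1268, 0.2014]
tool_rot: [0.746, 0.666, 0.0, 0.001]
contact_force: [1.3, -0.8, -0.5]
opening: 0.0515
finger_force: 0.0
clock: 4.65
tcp_pos: [0.5562, 0.2817, 0.2011]
tool_rot: [0.746, 0.666, 0.0, 0.0]
contact_force: [1.5, 0.2, 0.8]
opening: 0.0509
finger_force: 0.0
```

```bash
cat > st.py <<'E'
from h import *
SC=np.array([.5251,.053]);PS=-1.7838
def st(pic=None):
    o=r.get_obs();p=np.array(o["tcp_pos"]);m=R.from_quat(o["tool_rot"]).as_matrix()
    d=p[:2]-SC;c,n=np.cos(PS),np.sin(PS)
    print("t",round(o["clock"],2),"tcp",np.round(p,4),"scan",np.round([c*d[0]+n*d[1],-n*d[0]+c*d[1]],4),"yaw",round(np.arctan2(m[1,0],m[0,0]),4),"F",np.round(o["contact_force"],1),"op",round(o["opening"],4))
    return o
def tubepos(S,z=.03,z0=None):
    "blue caps -> centre & skew in scanner frame"
    h=cv2.cvtColor(S["img"],cv2.COLOR_BGR2HSV); a=cv2.inRange(h,(5,150,40),(16,255,220))
    b=cv2.inRange(h,(105,150,40),(125,255,255)); n,l,s,c=cv2.connectedComponentsWithStats(b)
    c=[c[i] for i in range(1,n) if 40<s[i,4]<400]
    out=[]
    for i in range(len(c)):
        for j in range(i):
            P=[at_z(S,*k,z)[:2] for k in(c[i],c[j])]; L=np.linalg.norm(P[0]-P[1])
            if .095<L<.125:
                cc,n_=np.cos(PS),np.sin(PS);q=[((p-SC)@[cc,n_],(p-SC)@[-n_,cc]) for p in P]; q.sort(key=lambda v:v[1])
                q=np.array(q);d=q[1]-q[0]; out.append((np.round(q.mean(0),4).tolist(),round(float(np.arctan2(-d[0],d[1])),3),round(L,4)))
    return out
E
python3 - <<'E'
from st import *
st()
for n in("top","scene"):
    s=r.snapshot(n);print(n,tubepos(s));cv2.imwrite(f"pics/{n}1.png",s["img"])
E
```

```text
t 4.65 tcp [0.5562 0.2817 0.2011] scan [-0.2301 -0.018 ] yaw 1.459 F [1.5 0.2 0.8] op 0.0509
top [([-0.1648, -0.0107], 0.1, np.float64(0.1084))]
scene []
```

```bash
python3 -m handwheel '[[0,0,24,0],[0,0,24,0],[0,0,24,0],[0,0,24,0],[0,0,24,0],[0,0,24,0],[0,0,24,0],[0,0,16,0],[0,0,8,0],[0,0,0,0]]'
python3 - <<'E'
from st import *
st()
s=r.snapshot("scene");cv2.imwrite("pics/s2.png",cv2.resize(s["img"][130:330,250:500],(750,600),interpolation=3))
E
```

```text
clock: 6.0
tcp_pos: [0.5554, 0.28, 0.009]
tool_rot: [0.746, 0.666, -0.0, -0.0]
contact_force: [0.4, 0.4, 0.8]
opening: 0.0508
finger_force: 0.0
t 6.0 tcp [0.5554 0.28   0.009 ] scan [-0.2283 -0.0184] yaw 1.4587 F [0.4 0.4 0.8] op 0.0508
```

View pics/s2.png

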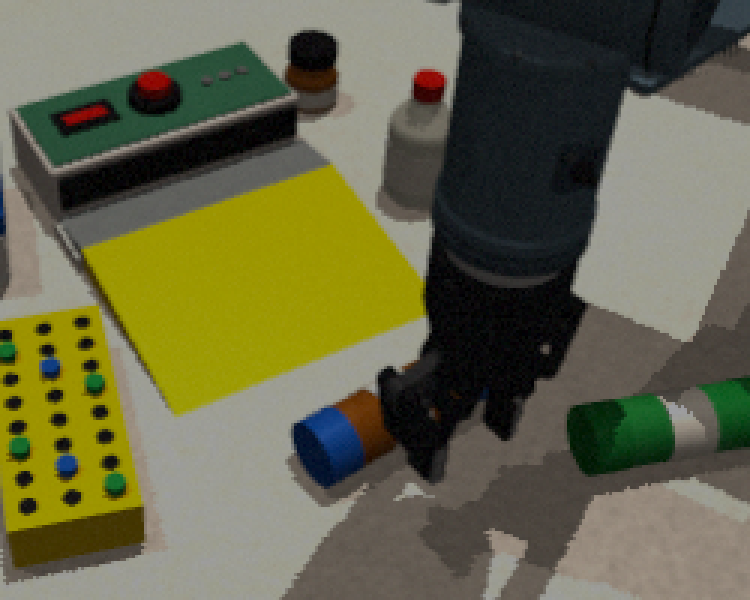

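The fingers stand behind the amber tube, at crop (425,470) and (500,430), clear of everything. Now I push along the bench.

```bash
python3 -m handwheel '[[-5,0,0,0],[-5,0,0,0],[-5,0,0,0],[-5,0,0,0],[-5,0,0,0],[-5,0,0,0],[-5,0,0,0],[-5,0,0,0],[-5,0,0,0],[-5,0,0,0]]'
python3 -m handwheel '[[-5,0,0,0],[-5,0,0,0],[-5,0,0,0],[-5,0,0,0],[-5,0,0,0],[-5,0,0,0],[-5,0,0,0],[-5,0,0,0],[-5,0,0,0],[-5,0,0,0]]'
cat > look.py <<'E'
from st import *
import sys
st()
for n in("top","scene"):
    s=r.snapshot(n);print(n,tubepos(s,float(sys.argv[2])))
    a=s["img"][90:310,150:450] if n=="top" else s["img"][130:330,250:500]
    cv2.imwrite(f"pics/{n[0]}{sys.argv[1]}.png",cv2.resize(a,(a.shape[1]*13//10,a.shape[0]*13//10),interpolation=3))
E
python3 look.py 3 .03; cd pics; python3 -c "
import cv2,numpy as np
a=cv2.imread('t3.png');b=cv2.imread('s3.png');H=max(a.shape[0],b.shape[0])
p=lambda i:np.pad(i,((0,H-i.shape[0]),(0,0),(0,0)))
cv2.imwrite('c3.png',np.hstack([p(a),p(b)]))"
```

```text
clock: 7.3
tcp_pos: [0.5501, 0.2305, 0.0096]
tool_rot: [0.746, 0.666, 0.0, -0.0]
contact_force: [-1.3, 1.5, 6.4]
opening: 0.0514
finger_force: 3.1
clock: 8.55
tcp_pos: [0.5444, 0.1807, 0.01]
tool_rot: [0.746, 0.667, 0.0, 0.0]
contact_force: [-1.7, -0.2, 4.9]
opening: 0.0515
finger_force: 2.4
t 8.55 tcp [0.5444 0.1807 0.01  ] scan [-0.1289 -0.0082] yaw 1.459 F [-1.7 -0.2  4.9] op 0.0515
top []
scene [([-0.1457, -0.0091], 0.099, np.float64(0.1162))]
```

View pics/c3.png

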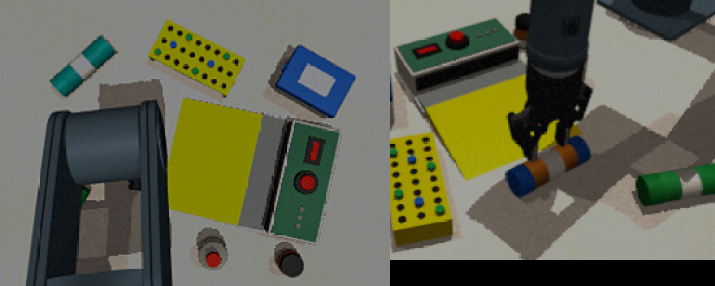

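The tube only moved about 20 mm, and the fingers seem to have ridden up onto it. I'll zoom in before moving on.

Run:
```python
from st import *
o=st();s=r.snapshot("scene")
p=o["tcp_pos"];m=R.from_quat(o["tool_rot"]).as_matrix()
im=cv2.resize(s["img"][190:270,310:420],(770,560),interpolation=3)
for y in(-.03,0,.03):
    for x in(-.011,.011):
        u=(proj(s,p+m@[x,y,0])-[310,190])*7;print(x,y,u)
        cv2.circle(im,tuple(int(k) for k in u),5,(255,0,255),-1)
cv2.imwrite("pics/z4.png",im)
```

```text
t 8.65 tcp [0.5443 0.1802 0.0099] scan [-0.1284 -0.0081] yaw 1.4586 F [-2.6 -1.1  7.4] op 0.0512
-0.011 -0.03 [462.33545328 402.25336455]
0.011 -0.03 [509.83882835 448.96671991]
-0.011 0 [382.65034792 444.21471449]
0.011 0 [429.50515446 492.36354978]
-0.011 0.03 [300.53520223 487.48285393]
0.011 0.03 [346.68310749 537.13668648]
```

View pics/z4.png

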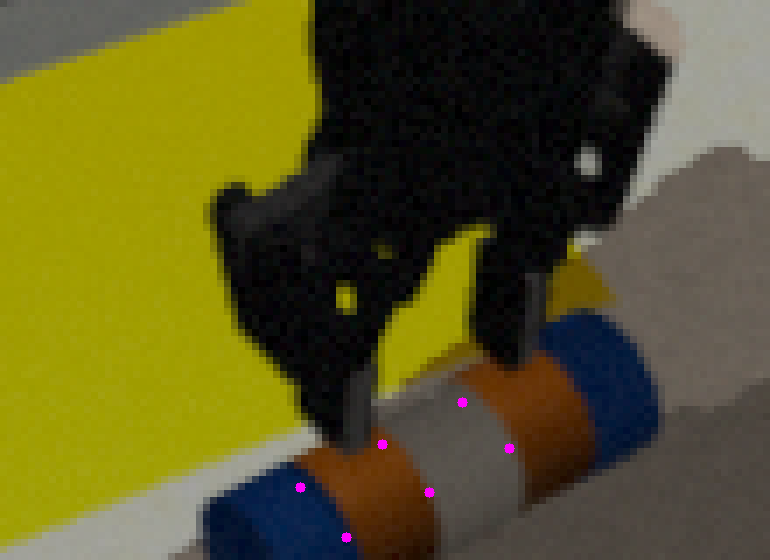

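Run:
```python
from st import *
s=r.snapshot("scene")
yaw=1.4587;c,n=np.cos(yaw),np.sin(yaw);M=np.array([[c,n,0],[n,-c,0],[0,0,-1]])
a=cv2.imread("pics/s2.png")[330:600,250:610]; a=cv2.resize(a,(720,540))
for z,col in((0,(255,0,255)),(-.013,(0,255,255)),(-.03,(255,255,0))):
  for y in(-.0255,.0255):
    for x in(-.011,.011):
        u=(proj(s,np.array([.5554,.28,.009])+M@[x,y,z])-[250,130])*3-[250,330]
        cv2.circle(a,tuple(int(2*k) for k in u),3,col,-1)
cv2.imwrite("pics/z5.png",a)
```

```text
(no output)
```

View pics/z5.png

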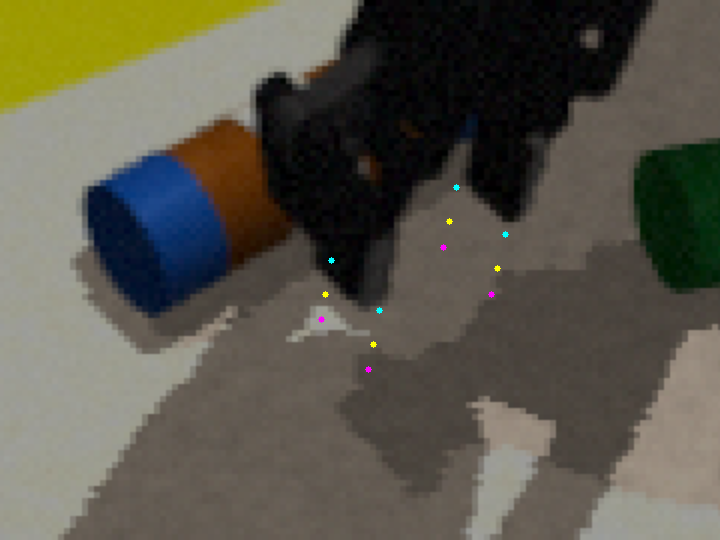

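The real fingertips sit about 27 mm above the reported TCP (cyan marks), so they rode over the tube's top. I'll lift off, go back behind it and measure how high the tips actually are.

```bash
python3 -m handwheel '[[0,0,-5,0],[0,0,-15,0],[0,0,-20,0],[20,0,-10,0],[20,0,0,0],[20,0,0,0],[20,0,0,0],[10,0,0,0],[0,0,0,0],[0,0,0,0]]'
python3 - <<'E'
from st import *
o=st()
s=r.snapshot("scene");print(tubepos(s))
p=o["tcp_pos"];m=R.from_quat(o["tool_rot"]).as_matrix()
im=cv2.resize(s["img"][170:310,310:460],(750,700)[:2],interpolation=3)[:600]
for z,col in((0,(255,0,255)),(-.013,(0,255,255)),(-.03,(255,255,0))):
  for y in(-.0255,.0255):
    for x in(-.011,.011):
        u=(proj(s,p+m@[x,y,z])-[310,170])*5; cv2.circle(im,tuple(int(k) for k in u),3,col,-1)
cv2.imwrite("pics/z6.png",im)
E
```

```text
clock: 10.0
tcp_pos: [0.5542, 0.2698, 0.0589]
tool_rot: [0.746, 0.666, -0.0, -0.0]
contact_force: [0.1, -0.6, -0.1]
opening: 0.0514
finger_force: 0.0
t 10.0 tcp [0.5542 0.2698 0.0589] scan [-0.2181 -0.0173] yaw 1.4587 F [ 0.1 -0.6 -0.1] op 0.0514
[]
```

View pics/z6.png

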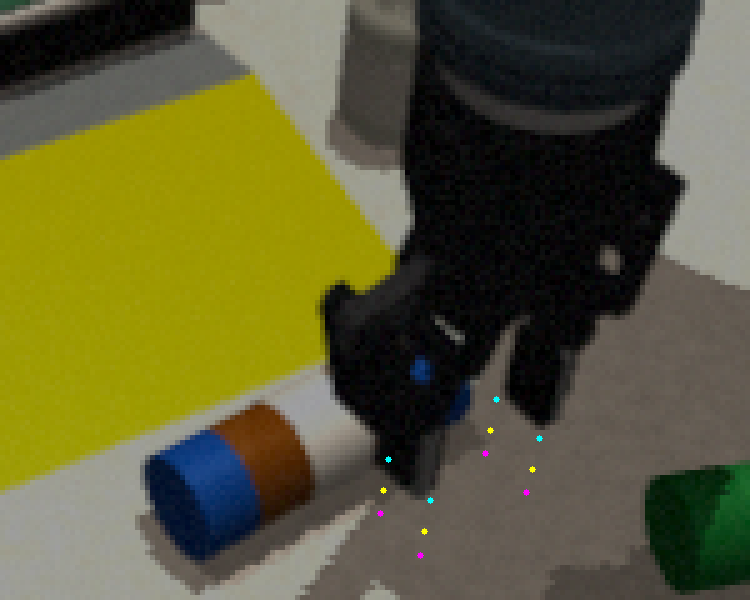

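```bash
python3 -m handwheel '[[0,0,12,0],[0,0,12,0],[0,0,12,0],[0,0,10,0],[0,0,7,0],[0,0,3,0],[0,0,1,0],[0,0,1,0],[0,0,0,0],[0,0,0,0]]'
python3 - <<'E'
from st import *
o=st()
s=r.snapshot("scene")
p=o["tcp_pos"];m=R.from_quat(o["tool_rot"]).as_matrix()
im=cv2.resize(s["img"][200:310,310:450],(770,605),interpolation=3)[:600]
cv2.imwrite("pics/z7.png",im)
E
```

```text
clock: 11.3
tcp_pos: [0.5546, 0.2703, 0.0014]
tool_rot: [0.746, 0.666, 0.0, 0.0]
contact_force: [1.0, -0.1, -0.2]
opening: 0.0512
finger_force: 0.0
t 11.3 tcp [0.5546 0.2703 0.0014] scan [-0.2186 -0.0171] yaw 1.4588 F [ 1.  -0.1 -0.2] op 0.0512
```

View pics/z7.png

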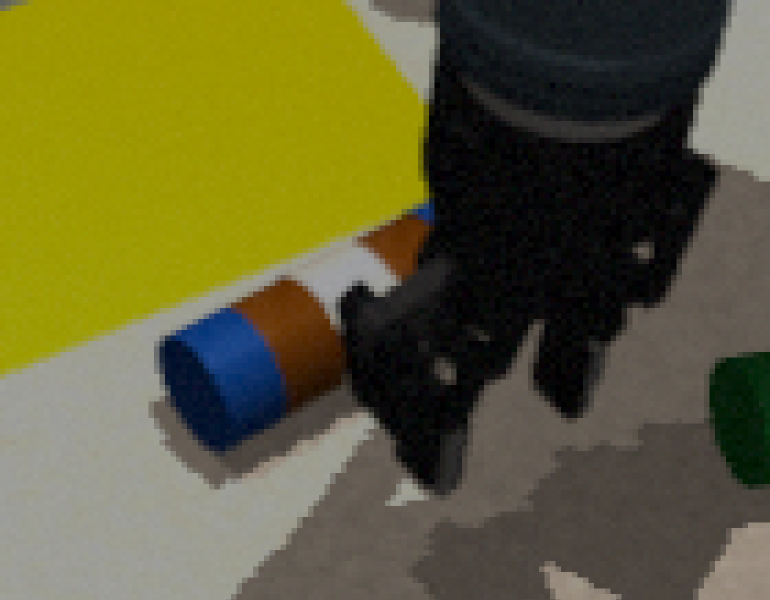

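```bash
python3 -m handwheel '[[0,0,2,0],[0,0,2,0],[0,0,2,0],[0,0,2,0],[0,0,1,0],[0,0,1,0],[0,0,1,0],[0,0,1,0],[0,0,0,0],[0,0,0,0]]'
```

```text
clock: 12.6
tcp_pos: [0.5544, 0.2703, -0.0109]
tool_rot: [0.746, 0.666, 0.0, 0.0]
contact_force: [-0.7, -0.3, 0.5]
opening: 0.0512
finger_force: 0.0
```

```bash
python3 -m handwheel '[[0,0,1,0],[0,0,1,0],[0,0,1,0],[0,0,1,0],[0,0,1,0],[0,0,1,0],[0,0,0,0],[-4,0,0,0],[-4,0,0,0],[-4,0,0,0]]'
```

```text
clock: 13.85
tcp_pos: [0.5531, 0.258, -0.0168]
tool_rot: [0.746, 0.666, 0.0, 0.0]
contact_force: [-0.1, -0.2, -0.4]
opening: 0.0512
finger_force: 0.0
```

```bash
python3 -m handwheel '[[-5,0,0,0],[-5,0,0,0],[-5,0,0,0],[-5,0,0,0],[-5,0,0,0],[-5,0,0,0],[-5,0,0,0],[-5,0,0,0],[-5,0,0,0],[-5,0,0,0]]'
cat > q.py <<'E'
from st import *
st()
for n in("top","scene"):
    s=r.snapshot(n);print(n,tubepos(s,.033))
h=cv2.cvtColor(s["img"],cv2.COLOR_BGR2HSV);a=cv2.inRange(h,(105,150,40),(125,255,255));a[:230]=0
n,l,t,c=cv2.connectedComponentsWithStats(a);print([(np.round(c[i]).tolist(),t[i].tolist()) for i in range(1,n) if t[i,4]>25])
E
python3 q.py
```

```text
clock: 15.1
tcp_pos: [0.5474, 0.2083, -0.0169]
tool_rot: [0.746, 0.666, -0.0, -0.0]
contact_force: [-0.6, -0.3, 0.5]
opening: 0.0512
finger_force: 0.0
t 15.1 tcp [ 0.5474  0.2083 -0.0169] scan [-0.1565 -0.011 ] yaw 1.4588 F [-0.6 -0.3  0.5] op 0.0512
top [([-0.116, -0.0055], 0.193, np.float64(0.1087))]
scene []
[([266.0, 252.0], [264, 250, 6, 6, 27]), ([345.0, 262.0], [334, 251, 22, 24, 368]), ([272.0, 285.0], [269, 282, 6, 7, 34])]
```

Run:
```python
from st import *
t=r.snapshot("top")["img"][140:260,200:330];s=r.snapshot("scene")["img"][190:310,310:440]
cv2.imwrite("pics/c8.png",np.hstack([cv2.resize(t,(400,369),interpolation=3),cv2.resize(s,(400,369),interpolation=3)]))
```

```text
(no output)
```

View pics/c8.png

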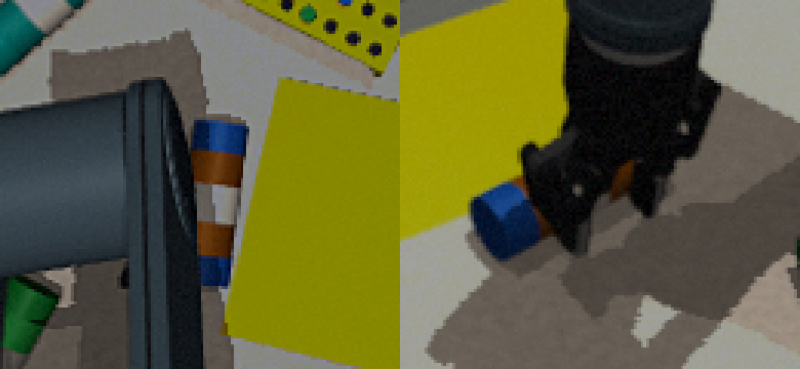

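```bash
python3 -m handwheel '[[-5,0,0,0],[-5,0,0,0],[-5,0,0,0],[-5,0,0,0],[-5,0,0,0],[-5,0,0,0],[-5,0,-0.7,0],[-5,0,-0.7,0],[-5,0,-0.7,0],[-5,0,-0.7,0]]'; python3 q.py
```

```text
clock: 16.55
tcp_pos: [0.5419, 0.1587, -0.014]
tool_rot: [0.746, 0.666, 0.0, 0.0]
contact_force: [-0.2, 0.2, 1.0]
opening: 0.0512
finger_force: 0.4
t 16.55 tcp [ 0.5419  0.1587 -0.014 ] scan [-0.1068 -0.0059] yaw 1.4588 F [-0.2  0.2  1. ] op 0.0512
top []
scene []
[([330.0, 246.0], [321, 235, 20, 23, 327]), ([266.0, 252.0], [264, 250, 6, 6, 28]), ([272.0, 285.0], [269, 282, 6, 7, 34])]
```

```bash
cat > q.py <<'E'
from st import *
o=st()
s=r.snapshot("scene")
h=cv2.cvtColor(s["img"],cv2.COLOR_BGR2HSV);a=cv2.inRange(h,(105,150,40),(125,255,255))
n,l,t,c=cv2.connectedComponentsWithStats(a);cc,n_=np.cos(PS),np.sin(PS)
for i in range(1,n):
    if t[i,4]>60:
        for z in(.03,.045):
            p=at_z(s,*c[i],z)[:2]-SC; print(t[i,4],np.round(c[i]),z,"cap at",np.round([p@[cc,n_],p@[-n_,cc]],4))
E
python3 q.py; python3 -m handwheel '[[-5,0,-0.7,0],[-5,0,-0.7,0],[-5,0,-0.7,0],[-5,0,-0.7,0],[-5,0,-0.7,0],[-5,0,-0.7,0],[-5,0,-0.7,0],[-5,0,-0.7,0],[-5,0,-0.7,0],[-5,0,-0.7,0]]'; python3 q.py
```

```text
t 16.65 tcp [ 0.5418  0.1584 -0.014 ] scan [-0.1065 -0.0059] yaw 1.4584 F [-0.5  0.7 -0.4] op 0.051
1131 [626.  81.] 0.03 cap at [ 0.1165 -1.1933]
1131 [626.  81.] 0.045 cap at [ 0.0996 -1.1558]
114 [268. 103.] 0.03 cap at [ 0.5445 -0.0589]
114 [268. 103.] 0.045 cap at [ 0.517  -0.0495]
1280 [229. 193.] 0.03 cap at [0.1758 0.1839]
1280 [229. 193.] 0.045 cap at [0.1574 0.1873]
331 [331. 246.] 0.03 cap at [-0.0837  0.0547]
331 [331. 246.] 0.045 cap at [-0.0957  0.0613]
clock: 17.95
tcp_pos: [0.5363, 0.109, -0.007]
tool_rot: [0.746, 0.666, 0.0, -0.0]
contact_force: [-0.6, 1.0, -0.1]
opening: 0.0513
finger_force: 0.4
t 17.95 tcp [ 0.5363  0.109  -0.007 ] scan [-0.0571 -0.0009] yaw 1.4588 F [-0.6  1.  -0.1] op 0.0513
915 [626.  81.] 0.03 cap at [ 0.1201 -1.1998]
915 [626.  81.] 0.045 cap at [ 0.103  -1.1621]
106 [267. 104.] 0.03 cap at [ 0.5448 -0.057 ]
106 [267. 104.] 0.045 cap at [ 0.5172 -0.0476]
1283 [229. 193.] 0.03 cap at [0.1757 0.1839]
1283 [229. 193.] 0.045 cap at [0.1573 0.1873]
303 [318. 230.] 0.03 cap at [-0.0287  0.0564]
303 [318. 230.] 0.045 cap at [-0.0421  0.0629]
```

```bash
python3 -m handwheel '[[-5,0,-0.7,0],[-5,0,-0.7,0],[-5,0,-0.7,0],[-5,0,-0.7,0],[-5,0,-0.7,0],[-5,0,-0.7,0],[-5,0,-0.7,0],[-5,0,-0.7,0],[-5,0,-0.7,0],[-5,0,-0.7,0]]'; python3 q.py|egrep "^t|^3|^2"
```

```text
clock: 19.25
tcp_pos: [0.5307, 0.0593, -0.0]
tool_rot: [0.746, 0.666, 0.0, 0.0]
contact_force: [-0.4, 0.8, 0.7]
opening: 0.0511
finger_force: 0.4
t 19.25 tcp [ 0.5307  0.0593 -0.    ] scan [-0.0073  0.0041] yaw 1.4588 F [-0.4  0.8  0.7] op 0.0511
251 [632.  62.] 0.03 cap at [ 0.207  -1.3659]
251 [632.  62.] 0.045 cap at [ 0.1878 -1.324 ]
282 [305. 213.] 0.03 cap at [0.0289 0.0581]
282 [305. 213.] 0.045 cap at [0.0141 0.0647]
```

```bash
python3 -m handwheel '[[-5,0,-0.7,0],[-5,0,-0.7,0],[-5,0,-0.7,0],[-5,0,-0.7,0],[-5,0,-0.7,0],[-5,0,-0.7,0],[-5,0,-0.7,0],[-5,0,-0.7,0],[-4,0,-0.6,0],[-4,0,-0.6,0]]'; python3 q.py|egrep "^t|^3|^2"
```

```text
clock: 20.55
tcp_pos: [0.5253, 0.0115, 0.0067]
tool_rot: [0.746, 0.666, -0.0, -0.0]
contact_force: [0.9, 0.9, 0.5]
opening: 0.051
finger_force: 0.0
t 20.55 tcp [0.5253 0.0115 0.0067] scan [0.0405 0.0089] yaw 1.4588 F [0.9 0.9 0.5] op 0.051
242 [632.  62.] 0.03 cap at [ 0.2082 -1.3682]
242 [632.  62.] 0.045 cap at [ 0.189  -1.3263]
268 [293. 197.] 0.03 cap at [0.0913 0.0596]
268 [293. 197.] 0.045 cap at [0.075  0.0661]
```

```bash
python3 -m handwheel '[[-2,0,0,0.05],[-2,0,0,0.051],[-3,0,0,0],[-3,0,0,0],[-3,0,0,0],[-3,0,0,0],[-2,0,0,0],[-2,0,0,0],[0,0,0,0],[0,0,0,0]]'; python3 q.py|egrep "^t|^3|^2"
python3 - <<'E'
from st import *
for n in("top","scene"):
    print(n,tubepos(r.snapshot(n),.048))
E
```

```text
clock: 21.85
tcp_pos: [0.5215, -0.0076, 0.0067]
tool_rot: [0.778, 0.628, 0.0, -0.0]
contact_force: [-0.0, -0.2, 0.2]
opening: 0.051
finger_force: 0.0
t 21.85 tcp [ 0.5215 -0.0076  0.0067] scan [0.06   0.0093] yaw 1.3578 F [-0.  -0.2  0.2] op 0.051
243 [632.  62.] 0.03 cap at [ 0.2084 -1.3673]
243 [632.  62.] 0.045 cap at [ 0.1892 -1.3254]
225 [288. 193.] 0.03 cap at [0.1101 0.064 ]
225 [288. 193.] 0.045 cap at [0.0934 0.0704]
top []
scene []
```

```bash
python3 -m handwheel '[[-1,0,0,0],[-1,0,0,0],[-1,0,0,0],[-1,0,0,0],[-1,0,0,0],[0,0,0,0],[0,0,0,0],[0,0,0,0],[0,0,0,0],[0,0,0,0]]'; python3 q.py|egrep "^t|^3|^2"
```

```text
clock: 23.25
tcp_pos: [0.5207, -0.0109, 0.0068]
tool_rot: [0.778, 0.628, 0.001, -0.001]
contact_force: [2.1, 8.2, -0.6]
opening: 0.051
finger_force: 4.1
t 23.25 tcp [ 0.5207 -0.0109  0.0068] scan [0.0634 0.0092] yaw 1.3573 F [ 2.1  8.2 -0.6] op 0.051
238 [632.  62.] 0.03 cap at [ 0.2084 -1.3693]
238 [632.  62.] 0.045 cap at [ 0.1892 -1.3274]
224 [288. 193.] 0.03 cap at [0.1099 0.0641]
224 [288. 193.] 0.045 cap at [0.0931 0.0705]
```

```bash
python3 -m handwheel '[[5,0,0,0],[10,0,0,0],[5,0,-5,0],[0,0,-20,0],[0,0,-20,0],[0,0,-20,0],[0,0,-20,0],[0,0,-20,0],[30,0,-5,0],[30,0,0,0]]'
python3 -m handwheel '[[30,0,0,0],[30,0,0,0],[0,0,0,0],[0,0,0,0],[0,0,0,0],[0,0,0,0],[0,0,0,0],[0,0,0,0],[0,0,0,0],[0,0,0,0]]' 0
python3 - <<'E'
from st import *
st()
P={}
for n in("top","scene"):
    P[n]=r.snapshot(n); print(n,tubepos(P[n],.048))
t=P["top"]["img"][150:270,270:400];s=P["scene"]["img"][130:250,240:370]
cv2.imwrite("pics/c9.png",np.hstack([cv2.resize(t,(400,369),interpolation=3),cv2.resize(s,(400,369),interpolation=3)]))
E
```

```text
clock: 24.55
tcp_pos: [0.538, 0.066, 0.1179]
tool_rot: [0.779, 0.628, 0.001, 0.001]
contact_force: [-0.3, 0.4, -0.2]
opening: 0.0517
finger_force: 0.0
clock: 25.8
tcp_pos: [0.55, 0.1243, 0.1167]
tool_rot: [0.778, 0.628, 0.0, 0.0]
contact_force: [1.2, -0.0, 0.2]
opening: 0.0001
finger_force: 0.0
t 25.8 tcp [0.55   0.1243 0.1167] scan [-0.0749  0.0093] yaw 1.3578 F [ 1.2 -0.   0.2] op 0.0001
top [([0.0976, 0.0169], 0.003, np.float64(0.109))]
scene [([0.0886, 0.016], -0.021, np.float64(0.1119))]
```

View pics/c9.png

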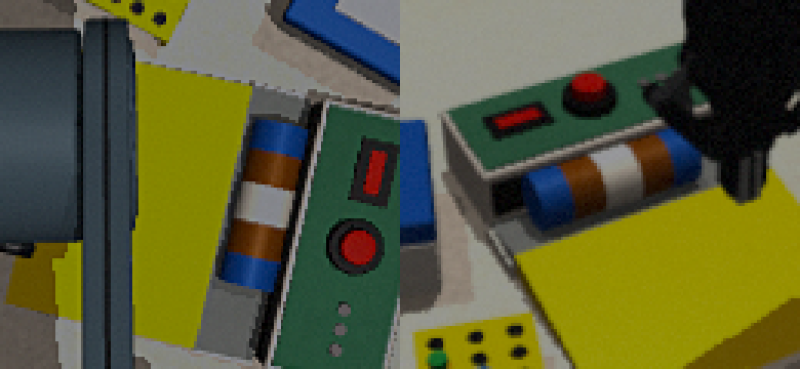

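The tube is seated (x=97.6 mm, y=17 mm, skew ≈0). In the top view it lies flush against the black stop at left-half (265,205), and the button is at (357,245). Next I move over the button with the fingers shut.

```bash
python3 -m handwheel '[[-31,-1.2,0,0],[-31,-1.2,0,0],[-31,-1.2,0,0],[-31,-1.2,0,0],[-31,-1.2,0,0],[-31,-1.2,0,0],[-31,-1.2,0,0],[-29.6,-0.9,0,0],[0,0,0,0],[0,0,0,0]]'
python3 -m handwheel '[[0,0,8,0],[0,0,8,0],[0,0,5,0],[0,0,3,0],[0,0,2,0],[0,0,2,0],[0,0,2,0],[0,0,0,0],[0,0,0,0],[0,0,0,0]]'; python3 -c "
from st import *
st()"
```

```text
clock: 27.15
tcp_pos: [0.4888, -0.1143, 0.1167]
tool_rot: [0.778, 0.628, 0.0, -0.0]
contact_force: [0.9, 0.9, 0.1]
opening: -0.0001
finger_force: 0.0
clock: 28.4
tcp_pos: [0.4888, -0.1148, 0.0868]
tool_rot: [0.778, 0.628, 0.0, 0.0]
contact_force: [0.9, -0.2, 0.1]
opening: 0.0002
finger_force: 0.0
t 28.4 tcp [ 0.4888 -0.1148  0.0868] scan [0.1717 0.    ] yaw 1.3578 F [ 0.9 -0.2  0.1] op 0.0002
```

```bash
python3 -m handwheel '[[0,0,2,0],[0,0,2,0],[0,0,2,0],[0,0,1,0],[0,0,1,0],[0,0,1,0],[0,0,1,0],[0,0,1,0],[0,0,0,0],[0,0,0,0]]';python3 -m handwheel '[[0,0,1,0],[0,0,1,0],[0,0,1,0],[0,0,1,0],[0,0,1,0],[0,0,0,0],[0,0,0,0],[0,0,0,0],[0,0,0,0],[0,0,0,0]]'
```

```text
clock: 29.65
tcp_pos: [0.4888, -0.1148, 0.0757]
tool_rot: [0.778, 0.628, 0.0, 0.0]
contact_force: [-0.1, -0.2, 0.0]
opening: 0.0001
finger_force: 0.0
clock: 30.9
tcp_pos: [0.4887, -0.1148, 0.0707]
tool_rot: [0.778, 0.628, 0.0, 0.0]
contact_force: [-0.5, -0.1, -0.3]
opening: 0.0005
finger_force: 0.0
```

```bash
python3 -m handwheel '[[0,0,1.5,0],[0,0,1.5,0],[0,0,1.5,0],[0,0,1.5,0],[0,0,1,0],[0,0,1,0],[0,0,1,0],[0,0,1,0],[0,0,0,0],[0,0,0,0]]'; python3 -m handwheel '[[0,0,1,0],[0,0,1,0],[0,0,1,0],[0,0,1,0],[0,0,1,0],[0,0,0,0],[0,0,0,0],[0,0,0,0],[0,0,0,0],[0,0,0,0]]'
```

```text
clock: 32.15
tcp_pos: [0.4888, -0.1148, 0.0607]
tool_rot: [0.778, 0.628, 0.0, 0.0]
contact_force: [-0.5, -0.4, -0.9]
opening: 0.0
finger_force: 0.0
clock: 33.4
tcp_pos: [0.4888, -0.1148, 0.0558]
tool_rot: [0.778, 0.628, 0.0, 0.0]
contact_force: [-0.4, 0.7, 0.1]
opening: -0.0
finger_force: 0.0
```

```bash
python3 -m handwheel '[[0,0,1,0],[0,0,1,0],[0,0,1,0],[0,0,1,0],[0,0,0,0],[0,0,0,0],[0,0,0,0],[0,0,0,0],[0,0,0,0],[0,0,0,0]]'; python3 -m handwheel '[[0,0,1,0],[0,0,1,0],[0,0,1,0],[0,0,1,0],[0,0,0,0],[0,0,0,0],[0,0,0,0],[0,0,0,0],[0,0,0,0],[0,0,0,0]]'
```

```text
clock: 34.65
tcp_pos: [0.4888, -0.1148, 0.0517]
tool_rot: [0.778, 0.628, 0.0, 0.0]
contact_force: [-0.3, -0.5, 0.3]
opening: 0.0002
finger_force: 0.0
clock: 35.9
tcp_pos: [0.4887, -0.1148, 0.0477]
tool_rot: [0.778, 0.628, 0.0, -0.0]
contact_force: [-1.0, 0.4, 1.9]
opening: -0.0004
finger_force: 0.7
```

```bash
python3 -m handwheel '[[0,0,1,0],[0,0,1,0],[0,0,1,0],[0,0,1,0],[0,0,1,0],[0,0,1,0],[0,0,0,0],[0,0,0,0],[0,0,0,0],[0,0,0,0]]'
```

```text
clock: 37.15
tcp_pos: [0.4888, -0.1148, 0.0418]
tool_rot: [0.778, 0.628, 0.0, 0.0]
contact_force: [-1.3, 0.3, 4.8]
opening: 0.0002
finger_force: 2.6
```

```bash
python3 -m handwheel '[[0,0,1,0],[0,0,1,0],[0,0,1,0],[0,0,0,0],[0,0,0,0],[0,0,0,0],[0,0,0,0],[0,0,0,0],[0,0,0,0],[0,0,0,0]]'
```

```text
clock: 38.4
tcp_pos: [0.489, -0.1149, 0.0414]
tool_rot: [0.778, 0.628, 0.0, 0.001]
contact_force: [-9.3, 3.2, 28.2]
opening: -0.0001
finger_force: 14.2
```

The button has bottomed out (28 N against a hard stop). I'll release it and check.

```bash
python3 -m handwheel '[[0,0,-3,0],[0,0,-5,0],[0,0,-8,0],[0,0,-10,0],[0,0,-15,0],[0,0,-15,0],[0,0,-15,0],[0,0,-10,0],[0,0,0,0],[0,0,0,0]]'
python3 - <<'E'
from st import *
st()
for n in("top","scene"): print(n,tubepos(r.snapshot(n),.048))
E
```

```text
clock: 39.65
tcp_pos: [0.4884, -0.1147, 0.1193]
tool_rot: [0.778, 0.628, -0.0, -0.0]
contact_force: [-0.1, 0.4, -0.7]
opening: -0.0002
finger_force: 0.0
t 39.65 tcp [ 0.4884 -0.1147  0.1193] scan [ 0.1716 -0.0004] yaw 1.3578 F [-0.1  0.4 -0.7] op -0.0002
top [([0.0972, 0.0169], -0.005, np.float64(0.1093))]
scene [([0.0909, 0.014], -0.012, np.float64(0.1115))]
```

```bash
python3 -c "
from rig import r
print(r.finish_job())"
```

```text
the job is handed in; nothing more can be done
None
```

The tube is seated squarely against the rubber stop (x ≈ 97 mm, y ≈ 17 mm, skew under 0.01 rad by the top camera), the start button was pressed to its hard stop and released, and the job was handed in at about 40 s with no verdict returned; on the first push the fingers rode over the tube on the bench, before the ramp, so I went back behind it lower and pushed it all the way up.

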